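# Clamp the specimen plate, sparing the crossed screw

### The job

Slide the loose aluminium plate back under the clamp bridge until it lies flush against both stop pins, then push the three T-handles round clockwise to run the clamp screws down until their collars sit firmly on the brass bushes. Start each screw gently: if one binds within its first quarter turn its thread is crossed, so do not force it but turn it back out as far as it goes and leave it there for the fitter. Leave the tools lying round the fixture where they are.

Things in the scene. Friction and masses are not known exactly. Their poses are not given: they have to be found in the camera images.
- fixture: Hold-down fixture fixed to the worktop. Steel base 190 mm (its x) by 360 mm (its y), 12 mm thick; origin at the centre of its underside, x to the back, y left, z up. Three clamp screws stand upright at x = 40 mm, y = 110, 0 and -110 mm (left, middle, right).
- bridge (a point): Middle of the top of the grey bridge beam that carries the three screws over the back half of the base: 36 mm deep, z = 32 to 46 mm above the worktop, on posts 166 mm left and right of its middle. A flat brass bush, top at z = 48 mm, surrounds each screw. The bushes look alike.
- pin_left (a point): Foot of the left stop pin behind the bridge: steel, 10 mm thick, 20 mm tall, axis at x = 67 mm, y = 105 mm of the fixture, standing on the base.
- pin_right (a point): Foot of the right stop pin, the same at y = -105 mm.
- plate: Loose aluminium specimen plate, 80 mm (its x) by 280 mm (its y), 10 mm thick, about 0.6 kg; origin at the centre of its underside. It lies on the base (z = 12 mm), at first 12 to 50 mm short of the pins and up to 5 degrees askew, long front edge free towards the robot. It slides under raised screw pads (4 mm clear), not under screws already run down.
- plate_rear_left (a point): Point on the plate's back edge face, 130 mm left of its middle, at half thickness; at x = 62 mm of the fixture when the plate is against the pins.
- plate_rear_right (a point): The same, 130 mm right of the middle.
- spindle_left: The left clamp screw: origin on its upright axis, at the height of its T-handle (70.3 mm above the worktop fully out, 63 mm home). The T-handle is a level round bar, 8 mm thick, 91 mm long, across a 16 mm hub (its collar, 20 mm wide, lies 12 to 15 mm under the bar). Fingertips can go down to z = 52 mm beside the bar and push it round. Below, a sprung 18 mm pad lands on the plate.
- handle_left (a point): Centre of one 11 mm ball end of the left T-handle, 40 mm from the screw's axis: gives the bar's direction. The other end is opposite.
- screw_left (a joint): Turn in rad: 0 fully backed out (stop), growing clockwise from above, sinking 2.2 mm per rad; 3.3 home, collar on the bush (hard stop). Starts at 0.3 to 0.7. Sound: about 1.5 N at 30 mm from the axis all the way, stays where left. Crossed: binds from 0.8 to 1.3 on, the push climbing some 1.5 N per further 0.1 rad, and springs back a little when let go. Over 20 N spoils it. Not told by eye.
- spindle_middle: The middle clamp screw: origin on its upright axis, at the height of its T-handle (70.3 mm above the worktop fully out, 63 mm home). The T-handle is a level round bar, 8 mm thick, 91 mm long, across a 16 mm hub (its collar, 20 mm wide, lies 12 to 15 mm under the bar). Fingertips can go down to z = 52 mm beside the bar and push it round. Below, a sprung 18 mm pad lands on the plate.
- handle_middle (a point): Centre of one 11 mm ball end of the middle T-handle, 40 mm from the screw's axis: gives the bar's direction. The other end is opposite.
- screw_middle (a joint): Turn in rad: 0 fully backed out (stop), growing clockwise from above, sinking 2.2 mm per rad; 3.3 home, collar on the bush (hard stop). Starts at 0.3 to 0.7. Sound: about 1.5 N at 30 mm from the axis all the way, stays where left. Crossed: binds from 0.8 to 1.3 on, the push climbing some 1.5 N per further 0.1 rad, and springs back a little when let go. Over 20 N spoils it. Not told by eye.
- spindle_right: The right clamp screw: origin on its upright axis, at the height of its T-handle (70.3 mm above the worktop fully out, 63 mm home). The T-handle is a level round bar, 8 mm thick, 91 mm long, across a 16 mm hub (its collar, 20 mm wide, lies 12 to 15 mm under the bar). Fingertips can go down to z = 52 mm beside the bar and push it round. Below, a sprung 18 mm pad lands on the plate.
- handle_right (a point): Centre of one 11 mm ball end of the right T-handle, 40 mm from the screw's axis: gives the bar's direction. The other end is opposite.
- screw_right (a joint): Turn in rad: 0 fully backed out (stop), growing clockwise from above, sinking 2.2 mm per rad; 3.3 home, collar on the bush (hard stop). Starts at 0.3 to 0.7. Sound: about 1.5 N at 30 mm from the axis all the way, stays where left. Crossed: binds from 0.8 to 1.3 on, the push climbing some 1.5 N per further 0.1 rad, and springs back a little when let go. Over 20 N spoils it. Not told by eye.
- meter: Hand-held hardness meter with screen and keypad, 148x68x30 mm, right of the fixture; loose, a bystander. Origin at the centre of its underside.
- impact: Slim metal impact device, 126 mm long, 24 mm thick, lying behind the fixture; loose, a bystander. Origin at the centre of its underside.
- block: Ground steel test block 45x60x15 mm, right of the fixture; loose, a bystander. Origin at the centre of its underside.
- tape: Roll of tape, 67 mm across, 18 mm high, left of the fixture; loose, a bystander. Origin at the centre of its underside.

How it is judged:
By the outcome, as a careful person would: the job done as asked, in the order asked, and still so for the second after the job is handed in, with the robot touching nothing.
It also fails if it takes over 72 s, if anything falls off the work surface, if the arm or the gripper's body presses on something with over 40 N, if the wrist force passes 120 N, or if a joint passes its speed limit or range.

### The arm

A 6-joint arm with a two-finger parallel gripper is mounted at the origin on a cart in front of the work surface, level with it; the furniture and walls round the work are solid. World frame = base frame: x ahead of the robot, y to its left, z up, the work surface at z = 0. Lengths are in m, angles in degrees, forces in N, time in s.
With the tool pointing down it reaches from about 0.325 to 1 m from the base axis. Payload 5.1 kg.
Tool frame: the origin (TCP) lies at the very end of the fingers, on their centre line; the grasp point (between the pads) lies hold_point_z behind it (hold_point_z is the distance from the TCP to the grasp point, in m); z points along the fingers, y is the direction in which the jaws open and shut (so a half turn about z gives the same grasp; the last joint's range is limited). The gripper opens to 85 mm and grips with 20 to 120 N. Pads are 22 mm wide; open, the fingers measure 114 mm over their backs; the gripper's body (76 mm by 85 mm) begins 54 mm behind the grasp point. The pads swing forward as they close: fully open they stand 13 mm farther back than shut.
Start: joints at [62.475, 7.093, 94.555, -0, 78.352, -4.733], TCP at [0.252, 0.599, 0.231] pointing down, gripper open.
Joint ranges: [-149.61, 149.61], [-58.7, 133.49], [1.44, 155.28], [-77.14, 257.14], [18.33, 153.61], [-166.67, 166.67]. Speed limits (degrees/s): [147.25, 147.25, 180, 180, 180, 180].

### API

Orientations are given as a 3x3 rotation matrix whose columns are the frame's x, y, z axes.
In Python, from plant import * gives the robot as it stands.
- The arm moves only by the tool jog_arm, never from a script. Its argument "rows" is a list of rows, each an object of numbers: "jaw": the opening, from 0 (shut) to 1 (fully open); "tx", "ty", "tz": the shift along the tool's x, y, z in mm; "twist": the turn about the tool's z in degrees. A call has 1 to 12 rows; each row is the pose to reach, as a shift and turn from the pose commanded when the call began, along the tool's axes at that moment; what a row does not reach only later rows make up. A row lasts 1/8 s, in which the tool goes at most 62.5 mm and 10.7 degrees, less where a joint would pass 70% of its speed; a pose out of reach is approached as far as the arm can. A call with a gripper value outside its range is refused whole. The fingers move at their own pace and stop on an object; the grip force is fixed at half the most. Time passes only in rows, so rows that repeat a pose let the fingers close. It gives the time, the measured TCP pose, the force and the opening at its end, in the units of the state.
- state(): the state, without advancing time (a new reading comes with each control period).
- snapshot(name): name is "scene" or "top"; returns (picture, depth): 420x560x3 uint8, blue, green, red; 420x560 float32, m along the optical axis (not along the pixel's ray), 0 where there is no reading.
- calibration(name): a dict with "fx", "fy", "cx", "cy" (pixels), "dist_coeffs" ([k1, k2, p1, p2, k3] as OpenCV has them; the pictures are not rectified), "cam_to_world" (4x4, takes a point from camera to world coordinates). Camera axes: x right, y up, looking along -z (the intrinsics and any distortion apply to the point x, -y, -z); pixel columns grow to the right and rows downward; lengths in m; the calibration is good to about 2 mm. A picture is of the moment at which its call begins. calibration takes no time and is no camera call.
- finish_job(): hands the job in, once; it reports no verdict.
The state is a dict: "clock": time; "qpos": joint angles; "dq": joint speeds; "joint_efforts": joint torques, N m; "tcp_pos": TCP position; "eef_rot": TCP orientation; "ft_force": force on the tool from outside, world axes, zero at the start; "wrist_torque": the same for the moment, N m; "opening": finger opening in m.
Only numpy, scipy, OpenCV 4.12 (cv2) and the standard library are available. Lean on these libraries where they do the work, as an engineer would, in place of code of your own. Each camera call takes 0.05 s, during which the arm holds its last target. There are 200 camera calls.

## Working session

There is one attempt and no reset: what is moved stays moved. The work goes in short steps, Python scripts to look and compute and a tool call to move; the robot and the scene stay as the last step left them, time stands still between calls to the robot, and variables do not carry over. Pictures are saved under pics/ and viewed, about 8 in all and at most 12, crops included, and the job is handed in when it is done.

Besides the shell and the picture viewer there is one more tool, called as name(argument=value, ...) on one line, values as JSON. jog_arm: Moves the arm, as the interface text tells. Its arguments: {"type":"object","properties":{"rows":{"type":"array"}},"required":["rows"]}

```bash
mkdir -p pics; ls; cat > h.py <<'E'
from plant import *
import numpy as np, cv2
def snap(n,f):
    p,d=snapshot(n); cv2.imwrite(f'pics/{f}.png',p); np.savez(f'{f}.npz',p=p,d=d); return p,d
def ray(n,u,v):
    c=calibration(n); K=np.array([[c['fx'],0,c['cx']],[0,c['fy'],c['cy']],[0,0,1]])
    q=cv2.undistortPoints(np.array([[[u,v]]],float),K,np.array(c['dist_coeffs']))[0,0]
    T=np.array(c['cam_to_world']); return T[:3,3],T[:3,:3]@np.array([q[0],-q[1],-1.])
def onz(n,u,v,z):
    o,d=ray(n,u,v); return o+d*(z-o[2])/d[2]
def proj(n,P):
    c=calibration(n); K=np.array([[c['fx'],0,c['cx']],[0,c['fy'],c['cy']],[0,0,1]])
    T=np.array(c['cam_to_world']); q=(np.asarray(P)-T[:3,3])@T[:3,:3]
    q=q*[1,-1,-1]; return cv2.projectPoints(q.reshape(-1,1,3),np.zeros(3),np.zeros(3),K,np.array(c['dist_coeffs']))[0][:,0]
E
python3 - <<'E'
from h import *
for n in('scene','top'):
    snap(n,n+'0'); c=calibration(n); print(n,c['fx'],c['dist_coeffs'],np.round(c['cam_to_world'],3))
s=state(); print({k:np.round(v,3) for k,v in s.items()})
E
```

```text
pics
scene 434.479315970428 [-0.11782103  0.          0.          0.          0.        ] [[-0.849  0.307 -0.431 -0.049]
 [-0.529 -0.488  0.694  1.109]
 [ 0.003  0.817  0.577  0.875]
 [ 0.     0.     0.     1.   ]]
top 497.14596124335424 [-0.04599144  0.          0.          0.          0.        ] [[ 0.014  0.994 -0.112  0.433]
 [-1.     0.014  0.003  0.164]
 [ 0.005  0.112  0.994  1.299]
 [ 0.     0.     0.     1.   ]]
{'clock': np.float64(0.1), 'qpos': array([ 6.2476e+01,  7.1280e+00,  9.4626e+01,  1.0000e-03,  7.8351e+01,
       -4.7310e+00]), 'dq': array([-0.089, -0.162, -0.095, -0.048, -0.013, -0.077]), 'joint_efforts': array([ 0.0000e+00, -4.2493e+01, -3.6665e+01, -0.0000e+00,  4.0000e-03,
       -0.0000e+00]), 'tcp_pos': array([0.252, 0.599, 0.23 ]), 'eef_rot': array([[-0.922,  0.387, -0.001],
       [ 0.387,  0.922, -0.002],
       [ 0.   , -0.002, -1.   ]]), 'ft_force': array([ 0.223, -0.167, -0.391]), 'wrist_torque': array([-0.005, -0.003, -0.005]), 'opening': np.float64(0.085)}
```

View pics/top0.png

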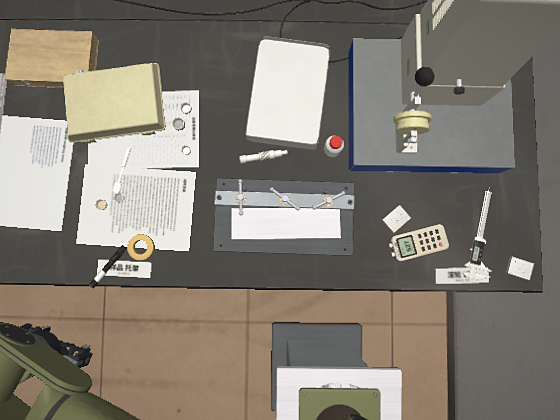

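View pics/scene0.png

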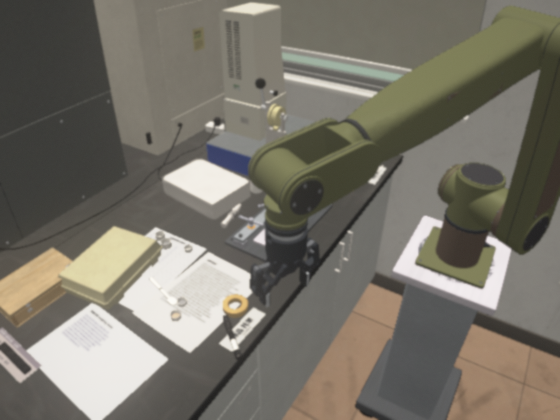

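The top view shows the fixture at about (215–353, 180–254). The plate is at (232–341, 207–240), with handles near (240,198), (285,200) and (328,201). I'll zoom in.

```bash
python3 - <<'E'
from h import *
p=np.load('top0.npz')['p'][172:262,207:363]
cv2.imwrite('pics/c1.png',cv2.resize(p,None,fx=5,fy=5,interpolation=cv2.INTER_CUBIC))
E
```

```text
(no output)
```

View pics/c1.png

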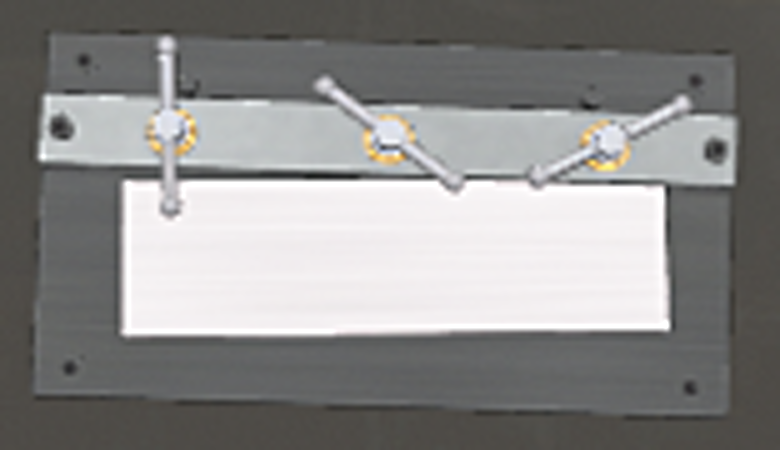

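The crop shows the following:
- **Base corners:** (50,33), (735,56), (727,415), (35,395).
- **Plate front corners:** (122,335), (668,328).
- **Hubs:** (168,128), (390,135), (610,142).
- **Ball ends:** (167,44)/(170,207), (323,85)/(456,184), (684,103)/(537,177).

```bash
cat >> h.py <<'E'
def c(a,b,z): return onz('top',207+(a+.5)/5-.5,172+(b+.5)/5-.5,z)
E
python3 - <<'E'
from h import *
np.set_printoptions(precision=4,suppress=True)
B=[c(*q,.012) for q in[(50,33),(735,56),(727,415),(35,395)]]
print('base',np.array(B)); 
obj=np.array([[.095,.18],[.095,-.18],[-.095,-.18],[-.095,.18]]); W=np.array(B)[:,:2]
# rigid fit
m=W.mean(0); H=obj.T@(W-m); th=np.arctan2(H[0,1]-H[1,0],H[0,0]+H[1,1]); R=np.array([[np.cos(th),-np.sin(th)],[np.sin(th),np.cos(th)]])
print('fit',m,np.degrees(th),W-m-obj@R.T)
for n,y,a,b in(('L',.11,(167,44),(170,207)),('M',0,(323,85),(456,184)),('R',-.11,(684,103),(537,177))):
    pa,pb=c(*a,.0692),c(*b,.0692); d=pa-pb
    print(n,'axis from base',m+R@[.04,y],'mid',((pa+pb)/2)[:2],'len',np.linalg.norm(d),'ang',np.degrees(np.arctan2(d[1],d[0])),pa[:2],pb[:2])
print('plate', [c(*q,.022)[:2] for q in((122,335),(668,328),(122,181),(663,184))])
br=[c(*q,.046)[:2] for q in((45,95),(735,117),(735,185),(39,161))]; print('bridge',br,np.mean(br,0), 'exp',m+R@[.04,0])
print('depth plate', np.load('top0.npz')['d'][230,285], 'tape etc')
E
```

```text
base [[ 0.6343  0.3216  0.012 ]
 [ 0.6274 -0.0375  0.012 ]
 [ 0.4403 -0.0328  0.012 ]
 [ 0.4456  0.3241  0.012 ]]
fit [0.5369 0.1439] -1.0051996791626951 [[-0.0007 -0.0006]
 [-0.0013  0.0003]
 [ 0.0015  0.0016]
 [ 0.0005 -0.0014]]
L axis from base [0.5788 0.2531] mid [0.5798 0.2542] len 0.08182251690561423 ang 2.331958271370509 [0.6207 0.2559] [0.5389 0.2525]
M axis from base [0.5769 0.1431] mid [0.5768 0.1441] len 0.08271300980874208 ang 53.94161058727644 [0.6011 0.1775] [0.5524 0.1107]
R axis from base [0.575  0.0332] mid [0.5756 0.0338] len 0.08263312241938159 ang -62.47411628657851 [ 0.5947 -0.0029] [0.5565 0.0704]
plate [array([0.4768, 0.2791]), array([ 0.4843, -0.001 ]), array([0.5561, 0.281 ]), array([0.5585, 0.0016])]
bridge [array([0.5971, 0.319 ]), array([ 0.5909, -0.032 ]), array([ 0.5562, -0.0319]), array([0.5633, 0.3211])] [0.5769 0.1441] exp [0.5769 0.1431]
depth plate 1.278709 tape etc
```

```bash
cat >> h.py <<'E'
def go(x,y,z,yaw=None):
    "print shift (mm, tool axes) to world xyz; yaw = world angle (deg) of tool y axis"
    s=state(); R=np.array(s['eef_rot']); d=R.T@(np.array([x,y,z])-s['tcp_pos'])*1e3
    a=np.degrees(np.arctan2(R[1,1],R[0,1])); t=0 if yaw is None else -((yaw-a+180)%360-180)
    print('t=%.2f'%s['clock'],'shift',np.round(d,1),'yaw now %.2f'%a,'twist %.1f'%t,'q6 %.1f q1 %.1f'%(s['qpos'][5],s['qpos'][0]))
def st():
    s=state(); R=np.array(s['eef_rot']); print('t=%.2f'%s['clock'],'pos',np.round(s['tcp_pos'],4),'yaw %.2f'%np.degrees(np.arctan2(R[1,1],R[0,1])),'F',np.round(s['ft_force'],2),'T',np.round(s['wrist_torque'],3),'op %.4f'%s['opening'],'q6 %.1f'%s['qpos'][5])
E
python3 - <<'E'
from h import *
import plant; print([ (k,getattr(plant,k)) for k in dir(plant) if not k.startswith('_') and not callable(getattr(plant,k))][:20])
go(.454,.16,.1,89)
E
```

```text
[('hold_point_z', 0.0187)]
t=0.10 shift [-356.6 -325.8  130.7] yaw now 67.21 twist -21.8 q6 -4.7 q1 62.5
```

jog_arm(rows=[{"jaw":0.5,"tx":-60,"ty":-54,"tz":0,"twist":-4},{"jaw":0.5,"tx":-110,"ty":-100,"tz":0,"twist":-8},{"jaw":0.5,"tx":-150,"ty":-140,"tz":0,"twist":-12},{"jaw":0.5,"tx":-190,"ty":-180,"tz":0,"twist":-16},{"jaw":0.5,"tx":-240,"ty":-220,"tz":0,"twist":-20},{"jaw":0.5,"tx":-280,"ty":-260,"tz":20,"twist":-21.8},{"jaw":0.5,"tx":-320,"ty":-290,"tz":50,"twist":-21.8},{"jaw":0.5,"tx":-356.6,"ty":-325.8,"tz":90,"twist":-21.8},{"jaw":0.5,"tx":-356.6,"ty":-325.8,"tz":130,"twist":-21.8},{"jaw":0.5,"tx":-356.6,"ty":-325.8,"tz":130,"twist":-21.8},{"jaw":0.5,"tx":-356.6,"ty":-325.8,"tz":130,"twist":-21.8}])

```text
clock: 1.48
tcp_pos: [0.4549, 0.1613, 0.1026]
eef_rot: [[-1.0, 0.017, 0.001], [0.017, 1.0, 0.0], [-0.001, 0.0, -1.0]]
ft_force: [-0.2, 0.8, 0.7]
opening: 0.0426
```

```bash
python3 -c "
from h import *
st();go(.454,.16,.012,89)"
```

```text
t=1.48 pos [0.4549 0.1613 0.1026] yaw 89.04 F [-0.18  0.79  0.75] T [-0.005 -0.029 -0.005] op 0.0426 q6 -75.9
t=1.48 shift [ 1.  -1.4 90.6] yaw now 89.04 twist 0.0 q6 -75.9 q1 13.1
```

jog_arm(rows=[{"jaw":0.5,"tx":0,"ty":0,"tz":40},{"jaw":0.5,"tz":70},{"jaw":0.5,"tz":80},{"jaw":0.5,"tz":84},{"jaw":0.5,"tz":87},{"jaw":0.5,"tz":89},{"jaw":0.5,"tz":89}])

```text
invalid input at $.rows[0]: expected keys jaw, tx, ty, tz, twist
```

```bash
python3 -c "
from h import *
st();go(.508,.16,.012,89)"
```

```text
t=1.48 pos [0.4549 0.1613 0.1026] yaw 89.04 F [-0.18  0.79  0.75] T [-0.005 -0.029 -0.005] op 0.0426 q6 -75.9
t=1.48 shift [-53.   -0.5  90.7] yaw now 89.04 twist 0.0 q6 -75.9 q1 13.1
```

jog_arm(rows=[{"jaw":0.5,"tx":0,"ty":0,"tz":40,"twist":0},{"jaw":0.5,"tx":0,"ty":0,"tz":70,"twist":0},{"jaw":0.5,"tx":0,"ty":0,"tz":80,"twist":0},{"jaw":0.5,"tx":0,"ty":0,"tz":84,"twist":0},{"jaw":0.5,"tx":0,"ty":0,"tz":87,"twist":0},{"jaw":0.5,"tx":0,"ty":0,"tz":89,"twist":0},{"jaw":0.5,"tx":0,"ty":0,"tz":89,"twist":0}])

```text
clock: 2.35
tcp_pos: [0.4547, 0.1608, 0.0128]
eef_rot: [[-1.0, 0.017, 0.001], [0.017, 1.0, 0.0], [-0.001, 0.0, -1.0]]
ft_force: [-0.0, -0.4, -0.3]
opening: 0.0427
```

```bash
python3 -c "
from h import *
st();go(.508,.16,.012,89)"
```

```text
t=2.35 pos [0.4547 0.1608 0.0128] yaw 89.00 F [-0.03 -0.44 -0.3 ] T [ 0.014 -0.079  0.059] op 0.0427 q6 -75.9
t=2.35 shift [-53.3   0.2   0.8] yaw now 89.00 twist 0.0 q6 -75.9 q1 13.1
```

jog_arm(rows=[{"jaw":0.5,"tx":-6,"ty":0,"tz":0,"twist":0},{"jaw":0.5,"tx":-11,"ty":0,"tz":0,"twist":0},{"jaw":0.5,"tx":-15,"ty":0,"tz":0,"twist":0},{"jaw":0.5,"tx":-19,"ty":0,"tz":0,"twist":0},{"jaw":0.5,"tx":-23,"ty":0,"tz":0,"twist":0},{"jaw":0.5,"tx":-27,"ty":0,"tz":0,"twist":0},{"jaw":0.5,"tx":-31,"ty":0,"tz":0,"twist":0},{"jaw":0.5,"tx":-35,"ty":0,"tz":0,"twist":0},{"jaw":0.5,"tx":-39,"ty":0,"tz":0,"twist":0},{"jaw":0.5,"tx":-42,"ty":0,"tz":0,"twist":0},{"jaw":0.5,"tx":-45,"ty":0,"tz":0,"twist":0},{"jaw":0.5,"tx":-47,"ty":0,"tz":0,"twist":0}])

```text
clock: 3.85
tcp_pos: [0.5001, 0.1598, 0.0119]
eef_rot: [[-1.0, 0.018, -0.004], [0.018, 1.0, -0.0], [0.004, -0.001, -1.0]]
ft_force: [-6.3, 0.6, 5.0]
opening: 0.0428
```

```bash
python3 -c "
from h import *
st();p,_=snap('top','top1');cv2.imwrite('pics/c2.png',cv2.resize(p[172:262,207:363],None,fx=5,fy=5,interpolation=cv2.INTER_CUBIC))"
```

```text
t=3.85 pos [0.5001 0.1598 0.0119] yaw 88.98 F [-6.28  0.56  4.99] T [-0.106  1.007 -0.141] op 0.0428 q6 -77.1
```

View pics/c2.png

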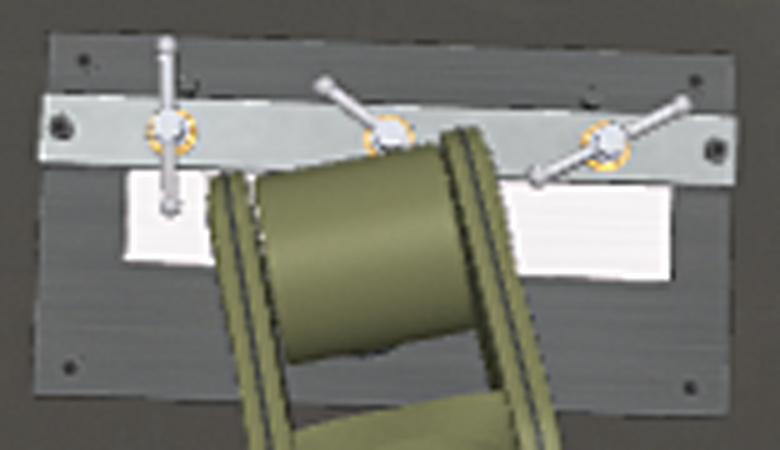

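The plate has squared up: its front edge runs (125,260)→(670,280), parallel to the bridge. About 8 mm is left.

jog_arm(rows=[{"jaw":0.5,"tx":-2,"ty":0,"tz":-1.5,"twist":0},{"jaw":0.5,"tx":-4,"ty":0,"tz":-1.5,"twist":0},{"jaw":0.5,"tx":-5.5,"ty":0,"tz":-1.5,"twist":0},{"jaw":0.5,"tx":-6.5,"ty":0,"tz":-1.5,"twist":0},{"jaw":0.5,"tx":-7.0,"ty":0,"tz":-1.5,"twist":0},{"jaw":0.5,"tx":-7.0,"ty":0,"tz":-1.5,"twist":0}])

```text
clock: 4.65
tcp_pos: [0.5073, 0.1597, 0.0135]
eef_rot: [[-1.0, 0.017, -0.003], [0.017, 1.0, -0.0], [0.003, -0.0, -1.0]]
ft_force: [-5.3, -1.0, -0.5]
opening: 0.0427
```

```bash
python3 -c "
from h import *
st()
for q in((125,260),(670,280)): print(c(*q,.022)[:2])"
```

```text
t=4.65 pos [0.5073 0.1597 0.0135] yaw 89.01 F [-5.31 -1.03 -0.5 ] T [ 0.012  0.911 -0.02 ] op 0.0427 q6 -77.3
[0.51529764 0.27847281]
[ 0.50895442 -0.00201142]
```

jog_arm(rows=[{"jaw":0.5,"tx":-0.7,"ty":0,"tz":0,"twist":0},{"jaw":0.5,"tx":-1.3,"ty":0,"tz":0,"twist":0},{"jaw":0.5,"tx":-2,"ty":0,"tz":0,"twist":0},{"jaw":0.5,"tx":-2,"ty":0,"tz":0,"twist":0}])

```text
clock: 5.15
tcp_pos: [0.5075, 0.1597, 0.0134]
eef_rot: [[-1.0, 0.017, -0.007], [0.017, 1.0, -0.001], [0.007, -0.001, -1.0]]
ft_force: [-12.3, -0.1, 6.2]
opening: 0.0429
```

jog_arm(rows=[{"jaw":0.5,"tx":-1,"ty":0,"tz":-0.5,"twist":0},{"jaw":0.5,"tx":-2,"ty":0,"tz":-0.5,"twist":0},{"jaw":0.5,"tx":-3,"ty":0,"tz":-0.5,"twist":0},{"jaw":0.5,"tx":-3,"ty":0,"tz":-0.5,"twist":0}])

```text
clock: 5.65
tcp_pos: [0.5077, 0.1597, 0.0134]
eef_rot: [[-1.0, 0.017, -0.015], [0.017, 1.0, -0.001], [0.015, -0.001, -1.0]]
ft_force: [-19.9, 1.5, 12.2]
opening: 0.0424
```

```bash
python3 -c "
from h import *
st()
p,_=snap('top','top2');cv2.imwrite('pics/c3.png',cv2.resize(p[172:262,207:363],None,fx=5,fy=5,interpolation=cv2.INTER_CUBIC))
print([proj('top',q)for q in([.5193+.0022,.28,.022],[.5193-.0026,.0,.022])])"
```

```text
t=5.65 pos [0.5077 0.1597 0.0134] yaw 89.00 F [-19.93   1.45  12.2 ] T [ 0.079  3.272 -0.024] op 0.0424 q6 -77.4
[array([[231.06445309, 221.18383507]]), array([[339.82157194, 224.58235289]])]
```

View pics/c3.png

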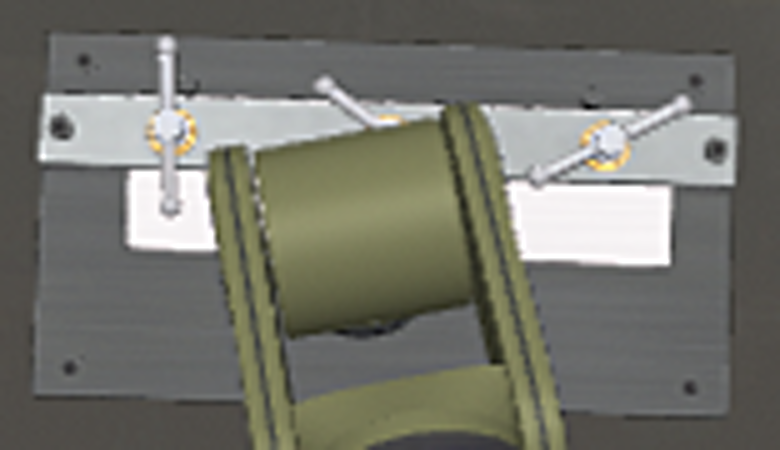

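Both plate ends match the predicted flush line: observed (128,249) and (670,266) against expected (122,248) and (666,265). At 20 N the plate no longer moves. I'll retreat and go to the left screw.

jog_arm(rows=[{"jaw":0.5,"tx":5,"ty":0,"tz":-1,"twist":0},{"jaw":0.5,"tx":20,"ty":0,"tz":-1,"twist":0},{"jaw":0.5,"tx":25,"ty":0,"tz":-30,"twist":-5},{"jaw":0.5,"tx":25,"ty":0,"tz":-75,"twist":5},{"jaw":0.5,"tx":25,"ty":0,"tz":-115,"twist":15},{"jaw":0.5,"tx":25,"ty":0,"tz":-115,"twist":25},{"jaw":0.5,"tx":25,"ty":0,"tz":-115,"twist":27},{"jaw":0.5,"tx":25,"ty":0,"tz":-115,"twist":27}])

```text
clock: 6.7
tcp_pos: [0.4881, 0.16, 0.129]
eef_rot: [[-0.884, 0.468, -0.0], [0.468, 0.884, -0.0], [0.0, -0.0, -1.0]]
ft_force: [-0.1, 0.6, -0.5]
opening: 0.0426
```

```bash
python3 -c "
from h import *
st();go(.5793,.2537,.09,62)"
```

```text
t=6.70 pos [0.4881 0.16   0.129 ] yaw 62.12 F [-0.06  0.58 -0.53] T [0.007 0.002 0.024] op 0.0426 q6 -49.9
t=6.70 shift [-36.8 125.5  38.9] yaw now 62.12 twist 0.1 q6 -49.9 q1 12.2
```

jog_arm(rows=[{"jaw":0.5,"tx":-12,"ty":42,"tz":0,"twist":0},{"jaw":0.5,"tx":-26,"ty":88,"tz":0,"twist":0},{"jaw":0.5,"tx":-36.8,"ty":125.5,"tz":10,"twist":0},{"jaw":0.5,"tx":-36.8,"ty":125.5,"tz":30,"twist":0},{"jaw":0.5,"tx":-36.8,"ty":125.5,"tz":45,"twist":0},{"jaw":0.5,"tx":-36.8,"ty":125.5,"tz":45,"twist":0}])

```text
clock: 7.45
tcp_pos: [0.5774, 0.2523, 0.0814]
eef_rot: [[-0.883, 0.469, -0.005], [0.469, 0.883, -0.002], [0.004, -0.004, -1.0]]
ft_force: [-0.8, -0.0, 0.2]
opening: 0.0427
```

```bash
python3 -c "
from h import *
st();go(.5793,.2537,.0545,62)"
```

```text
t=7.45 pos [0.5774 0.2523 0.0814] yaw 62.00 F [-0.77 -0.04  0.22] T [0.011 0.047 0.003] op 0.0427 q6 -43.3
t=7.45 shift [-1.2  2.2 26.9] yaw now 62.00 twist 0.0 q6 -43.3 q1 18.7
```

jog_arm(rows=[{"jaw":0.5,"tx":-0.6,"ty":1.2,"tz":4,"twist":0},{"jaw":0.5,"tx":-0.6,"ty":1.2,"tz":12,"twist":0},{"jaw":0.5,"tx":-0.6,"ty":1.2,"tz":20,"twist":0},{"jaw":0.5,"tx":-0.6,"ty":1.2,"tz":26,"twist":0},{"jaw":0.5,"tx":-0.6,"ty":1.2,"tz":26,"twist":0}])

```text
clock: 8.07
tcp_pos: [0.5803, 0.2543, 0.0574]
eef_rot: [[-0.883, 0.469, -0.001], [0.469, 0.883, -0.001], [0.001, -0.001, -1.0]]
ft_force: [0.5, -0.2, 0.2]
opening: 0.0431
```

```bash
python3 -c "
from h import *
st();go(.5793,.2537,.0545,62)"
```

```text
t=8.07 pos [0.5803 0.2543 0.0574] yaw 62.01 F [ 0.5  -0.16  0.24] T [-0.1    0.023  0.018] op 0.0431 q6 -43.2
t=8.07 shift [ 0.6 -1.   2.9] yaw now 62.01 twist 0.0 q6 -43.2 q1 18.8
```

jog_arm(rows=[{"jaw":0.5,"tx":0.3,"ty":-0.5,"tz":1.5,"twist":6},{"jaw":0.5,"tx":0.3,"ty":-0.5,"tz":1.5,"twist":12},{"jaw":0.5,"tx":0.3,"ty":-0.5,"tz":1.5,"twist":17},{"jaw":0.5,"tx":0.3,"ty":-0.5,"tz":1.5,"twist":20},{"jaw":0.5,"tx":0.3,"ty":-0.5,"tz":1.5,"twist":23},{"jaw":0.5,"tx":0.3,"ty":-0.5,"tz":1.5,"twist":26},{"jaw":0.5,"tx":0.3,"ty":-0.5,"tz":1.5,"twist":29},{"jaw":0.5,"tx":0.3,"ty":-0.5,"tz":1.5,"twist":32},{"jaw":0.5,"tx":0.3,"ty":-0.5,"tz":1.5,"twist":32},{"jaw":0.5,"tx":0.3,"ty":-0.5,"tz":1.5,"twist":32}])

```text
clock: 9.32
tcp_pos: [0.5803, 0.2544, 0.0569]
eef_rot: [[-0.501, 0.866, -0.0], [0.866, 0.501, 0.0], [0.0, 0.0, -1.0]]
ft_force: [-0.5, 1.6, -0.5]
opening: 0.0425
```

```bash
python3 -c "
from h import *
st()"
```

```text
t=9.32 pos [0.5803 0.2544 0.0569] yaw 30.06 F [-0.45  1.65 -0.51] T [0.177 0.155 0.061] op 0.0425 q6 -11.3
```

jog_arm(rows=[{"jaw":0.5,"tx":0,"ty":0,"tz":1,"twist":3},{"jaw":0.5,"tx":0,"ty":0,"tz":1,"twist":6},{"jaw":0.5,"tx":0,"ty":0,"tz":1,"twist":9},{"jaw":0.5,"tx":0,"ty":0,"tz":1,"twist":12},{"jaw":0.5,"tx":0,"ty":0,"tz":1,"twist":15},{"jaw":0.5,"tx":0,"ty":0,"tz":1,"twist":18},{"jaw":0.5,"tx":0,"ty":0,"tz":1,"twist":18}])

```text
clock: 10.2
tcp_pos: [0.5805, 0.2543, 0.056]
eef_rot: [[-0.209, 0.978, 0.0], [0.978, 0.209, 0.0], [0.0, 0.0, -1.0]]
ft_force: [-0.3, 2.3, -0.2]
opening: 0.0428
```

```bash
python3 -c "
from h import *
st()"
```

```text
t=10.20 pos [0.5805 0.2543 0.056 ] yaw 12.07 F [-0.26  2.34 -0.17] T [ 0.173  0.066 -0.007] op 0.0428 q6 6.7
```

jog_arm(rows=[{"jaw":0.5,"tx":0,"ty":0,"tz":0,"twist":3},{"jaw":0.5,"tx":0,"ty":0,"tz":0,"twist":6},{"jaw":0.5,"tx":0,"ty":0,"tz":0,"twist":9},{"jaw":0.5,"tx":0,"ty":0,"tz":0,"twist":12},{"jaw":0.5,"tx":0,"ty":0,"tz":0,"twist":15},{"jaw":0.5,"tx":0,"ty":0,"tz":0,"twist":15}])

```text
clock: 10.95
tcp_pos: [0.5804, 0.254, 0.0558]
eef_rot: [[0.051, 0.999, 0.0], [0.999, -0.051, -0.0], [-0.0, 0.0, -1.0]]
ft_force: [-0.0, 1.2, -0.2]
opening: 0.0428
```

```bash
python3 -c "
from h import *
st()"
```

```text
t=10.95 pos [0.5804 0.254  0.0558] yaw -2.90 F [-0.03  1.18 -0.23] T [ 0.142 -0.053  0.047] op 0.0428 q6 21.7
```

jog_arm(rows=[{"jaw":0.5,"tx":0,"ty":0,"tz":0,"twist":3},{"jaw":0.5,"tx":0,"ty":0,"tz":0,"twist":6},{"jaw":0.5,"tx":0,"ty":0,"tz":0,"twist":9},{"jaw":0.5,"tx":0,"ty":0,"tz":0,"twist":12},{"jaw":0.5,"tx":0,"ty":0,"tz":0,"twist":15},{"jaw":0.5,"tx":0,"ty":0,"tz":0,"twist":18},{"jaw":0.5,"tx":0,"ty":0,"tz":0,"twist":18}])

```text
clock: 11.82
tcp_pos: [0.5799, 0.2537, 0.0554]
eef_rot: [[0.357, 0.934, -0.001], [0.934, -0.357, -0.001], [-0.001, -0.001, -1.0]]
ft_force: [-1.3, -0.8, -1.5]
opening: 0.0429
```

```bash
python3 -c "
from h import *
st()"
```

```text
t=11.82 pos [0.5799 0.2537 0.0554] yaw -20.89 F [-1.29 -0.82 -1.55] T [-0.114  0.13   0.055] op 0.0429 q6 39.7
```

jog_arm(rows=[{"jaw":0.5,"tx":0,"ty":0,"tz":0,"twist":3},{"jaw":0.5,"tx":0,"ty":0,"tz":0,"twist":6},{"jaw":0.5,"tx":0,"ty":0,"tz":0,"twist":9},{"jaw":0.5,"tx":0,"ty":0,"tz":0,"twist":12},{"jaw":0.5,"tx":0,"ty":0,"tz":0,"twist":15},{"jaw":0.5,"tx":0,"ty":0,"tz":0,"twist":18},{"jaw":0.5,"tx":0,"ty":0,"tz":0,"twist":18}])

```text
clock: 12.7
tcp_pos: [0.5797, 0.2537, 0.0553]
eef_rot: [[0.628, 0.779, -0.002], [0.779, -0.628, -0.001], [-0.002, -0.001, -1.0]]
ft_force: [-2.5, -0.9, -0.7]
opening: 0.0425
```

```bash
python3 -c "
from h import *
st();p,_=snap('top','top3');cv2.imwrite('pics/c4.png',cv2.resize(p[172:262,207:363],None,fx=5,fy=5,interpolation=cv2.INTER_CUBIC))"
```

```text
t=12.70 pos [0.5797 0.2537 0.0553] yaw -38.87 F [-2.53 -0.88 -0.72] T [-0.089  0.239  0.053] op 0.0425 q6 57.7
```

View pics/c4.png

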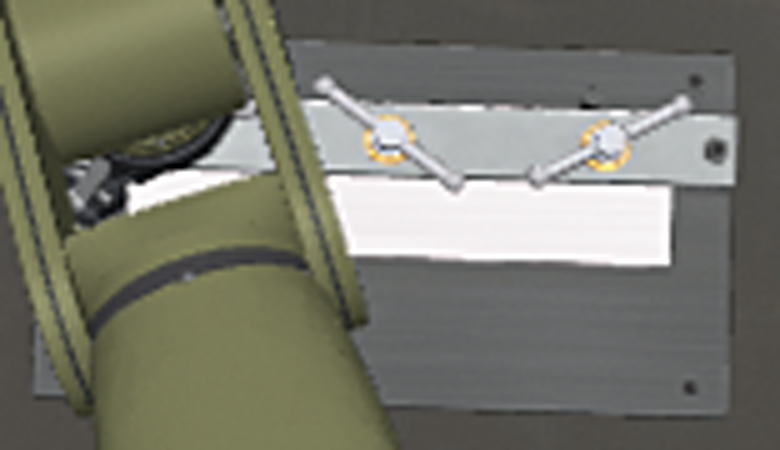

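The arm hides the left handle, and the plate is still flush. The force is steady at about 2.5 N, so the left thread is sound and I'll continue.

jog_arm(rows=[{"jaw":0.5,"tx":0,"ty":0,"tz":0.5,"twist":6},{"jaw":0.5,"tx":0,"ty":0,"tz":0.5,"twist":12},{"jaw":0.5,"tx":0,"ty":0,"tz":0.5,"twist":18},{"jaw":0.5,"tx":0,"ty":0,"tz":0.5,"twist":24},{"jaw":0.5,"tx":0,"ty":0,"tz":0.5,"twist":30},{"jaw":0.5,"tx":0,"ty":0,"tz":0.5,"twist":36},{"jaw":0.5,"tx":0,"ty":0,"tz":0.5,"twist":42},{"jaw":0.5,"tx":0,"ty":0,"tz":0.5,"twist":48},{"jaw":0.5,"tx":0,"ty":0,"tz":0.5,"twist":54},{"jaw":0.5,"tx":0,"ty":0,"tz":0.5,"twist":60},{"jaw":0.5,"tx":0,"ty":0,"tz":0.5,"twist":64},{"jaw":0.5,"tx":0,"ty":0,"tz":0.5,"twist":64}])

```text
clock: 14.25
tcp_pos: [0.5801, 0.2545, 0.0553]
eef_rot: [[0.975, -0.223, -0.0], [-0.223, -0.975, 0.0], [-0.0, -0.0, -1.0]]
ft_force: [-1.9, 0.8, -1.3]
opening: 0.0432
```

```bash
python3 -c "
from h import *
st()"
```

```text
t=14.25 pos [0.5801 0.2545 0.0553] yaw -102.88 F [-1.93  0.81 -1.27] T [0.174 0.381 0.047] op 0.0432 q6 121.7
```

jog_arm(rows=[{"jaw":0.5,"tx":0,"ty":0,"tz":0,"twist":3},{"jaw":0.5,"tx":0,"ty":0,"tz":0,"twist":6},{"jaw":0.5,"tx":0,"ty":0,"tz":0,"twist":9},{"jaw":0.5,"tx":0,"ty":0,"tz":0,"twist":12},{"jaw":0.5,"tx":0,"ty":0,"tz":0,"twist":12}])

```text
clock: 14.88
tcp_pos: [0.5803, 0.2544, 0.0554]
eef_rot: [[0.907, -0.42, 0.0], [-0.42, -0.907, 0.0], [-0.0, -0.0, -1.0]]
ft_force: [-2.0, 1.0, -1.4]
opening: 0.0429
```

```bash
python3 -c "
from h import *
st()"
```

```text
t=14.88 pos [0.5803 0.2544 0.0554] yaw -114.86 F [-1.99  1.   -1.37] T [0.247 0.339 0.061] op 0.0429 q6 133.7
```

jog_arm(rows=[{"jaw":0.5,"tx":0,"ty":0,"tz":0,"twist":3},{"jaw":0.5,"tx":0,"ty":0,"tz":0,"twist":6},{"jaw":0.5,"tx":0,"ty":0,"tz":0,"twist":9},{"jaw":0.5,"tx":0,"ty":0,"tz":0,"twist":12},{"jaw":0.5,"tx":0,"ty":0,"tz":0,"twist":12}])

```text
clock: 15.5
tcp_pos: [0.5788, 0.2561, 0.055]
eef_rot: [[0.802, -0.598, -0.003], [-0.598, -0.802, 0.003], [-0.004, -0.0, -1.0]]
ft_force: [-5.2, 8.2, -1.1]
opening: 0.0426
```

```bash
python3 -c "
from h import *
st()"
```

```text
t=15.50 pos [0.5788 0.2561 0.055 ] yaw -126.71 F [-5.2   8.24 -1.1 ] T [1.266 0.948 0.913] op 0.0426 q6 145.5
```

The left screw hit its hard stop after about 162° of turn, which fits a start at about 0.47 rad. I'll back off and unwind.

jog_arm(rows=[{"jaw":0.5,"tx":0,"ty":0,"tz":0,"twist":-10},{"jaw":0.5,"tx":0,"ty":0,"tz":0,"twist":-20},{"jaw":0.5,"tx":0,"ty":0,"tz":-10,"twist":-25},{"jaw":0.5,"tx":0,"ty":0,"tz":-40,"twist":-30},{"jaw":0.5,"tx":0,"ty":0,"tz":-60,"twist":-40},{"jaw":0.5,"tx":0,"ty":0,"tz":-60,"twist":-50},{"jaw":0.5,"tx":0,"ty":0,"tz":-60,"twist":-60},{"jaw":0.5,"tx":0,"ty":0,"tz":-60,"twist":-70},{"jaw":0.5,"tx":0,"ty":0,"tz":-60,"twist":-80},{"jaw":0.5,"tx":0,"ty":0,"tz":-60,"twist":-90},{"jaw":0.5,"tx":0,"ty":0,"tz":-60,"twist":-100},{"jaw":0.5,"tx":0,"ty":0,"tz":-60,"twist":-110}])

```text
clock: 17.0
tcp_pos: [0.5814, 0.2541, 0.1163]
eef_rot: [[0.285, 0.959, 0.003], [0.959, -0.285, 0.0], [0.001, 0.003, -1.0]]
ft_force: [0.8, 0.4, 0.2]
opening: 0.0423
```

```bash
python3 -c "
from h import *
st();go(.5768,.1436,.09,114)"
```

```text
t=17.00 pos [0.5814 0.2541 0.1163] yaw -16.55 F [0.8  0.44 0.21] T [-0.006 -0.027  0.024] op 0.0423 q6 35.3
t=17.00 shift [-107.3   27.    26.2] yaw now -16.55 twist -130.5 q6 35.3 q1 18.8
```

jog_arm(rows=[{"jaw":0.5,"tx":-20,"ty":5,"tz":0,"twist":-10},{"jaw":0.5,"tx":-40,"ty":10,"tz":0,"twist":-20},{"jaw":0.5,"tx":-60,"ty":15,"tz":0,"twist":-30.5},{"jaw":0.5,"tx":-80,"ty":20,"tz":0,"twist":-41},{"jaw":0.5,"tx":-95,"ty":24,"tz":0,"twist":-51.5},{"jaw":0.5,"tx":-105,"ty":26,"tz":0,"twist":-62},{"jaw":0.5,"tx":-107.3,"ty":27,"tz":0,"twist":-72.5},{"jaw":0.5,"tx":-107.3,"ty":27,"tz":0,"twist":-83},{"jaw":0.5,"tx":-107.3,"ty":27,"tz":0,"twist":-93.5},{"jaw":0.5,"tx":-107.3,"ty":27,"tz":0,"twist":-104},{"jaw":0.5,"tx":-107.3,"ty":27,"tz":0,"twist":-114.5},{"jaw":0.5,"tx":-107.3,"ty":27,"tz":0,"twist":-125}])

```text
clock: 18.5
tcp_pos: [0.5759, 0.1434, 0.1163]
eef_rot: [[-0.948, -0.317, 0.003], [-0.317, 0.948, -0.0], [-0.003, -0.001, -1.0]]
ft_force: [-0.3, -0.1, 0.7]
opening: 0.0423
```

```bash
python3 -c "
from h import *
st();go(.5768,.1436,.0545,112)"
```

```text
t=18.50 pos [0.5759 0.1434 0.1163] yaw 108.47 F [-0.31 -0.1   0.74] T [-0.001 -0.024  0.024] op 0.0423 q6 -99.6
t=18.50 shift [-0.8 -0.  61.8] yaw now 108.47 twist -3.5 q6 -99.6 q1 8.8
```

jog_arm(rows=[{"jaw":0.5,"tx":-0.6,"ty":0,"tz":20,"twist":-4},{"jaw":0.5,"tx":-0.6,"ty":0,"tz":32,"twist":-4},{"jaw":0.5,"tx":-0.6,"ty":0,"tz":42,"twist":-4},{"jaw":0.5,"tx":-0.6,"ty":0,"tz":51,"twist":-4},{"jaw":0.5,"tx":-0.6,"ty":0,"tz":58,"twist":-4},{"jaw":0.5,"tx":-0.6,"ty":0,"tz":61,"twist":-4},{"jaw":0.5,"tx":-0.6,"ty":0,"tz":61,"twist":-4}])

```text
clock: 19.38
tcp_pos: [0.5754, 0.1438, 0.0542]
eef_rot: [[-0.927, -0.375, -0.0], [-0.375, 0.927, -0.0], [0.0, 0.0, -1.0]]
ft_force: [-0.9, -0.9, 0.1]
opening: 0.0428
```

```bash
python3 -c "
from h import *
st();go(.5768,.1436,.0545,112)"
```

```text
t=19.38 pos [0.5754 0.1438 0.0542] yaw 112.01 F [-0.93 -0.86  0.13] T [ 0.025 -0.039 -0.021] op 0.0428 q6 -103.2
t=19.38 shift [-1.2 -0.7 -0.3] yaw now 112.01 twist 0.0 q6 -103.2 q1 8.8
```

jog_arm(rows=[{"jaw":0.5,"tx":-1,"ty":-0.5,"tz":-0.5,"twist":6},{"jaw":0.5,"tx":-1,"ty":-0.5,"tz":-0.5,"twist":12},{"jaw":0.5,"tx":-1,"ty":-0.5,"tz":-0.5,"twist":17},{"jaw":0.5,"tx":-1,"ty":-0.5,"tz":-0.5,"twist":20},{"jaw":0.5,"tx":-1,"ty":-0.5,"tz":-0.5,"twist":23},{"jaw":0.5,"tx":-1,"ty":-0.5,"tz":-0.5,"twist":26},{"jaw":0.5,"tx":-1,"ty":-0.5,"tz":-0.5,"twist":29},{"jaw":0.5,"tx":-1,"ty":-0.5,"tz":-0.5,"twist":32},{"jaw":0.5,"tx":-1,"ty":-0.5,"tz":-0.5,"twist":32}])

```text
clock: 20.5
tcp_pos: [0.5762, 0.1439, 0.055]
eef_rot: [[-0.985, 0.173, -0.001], [0.173, 0.985, 0.0], [0.001, 0.0, -1.0]]
ft_force: [-2.2, 0.8, 0.0]
opening: 0.0425
```

```bash
python3 -c "
from h import *
st()"
```

```text
t=20.50 pos [0.5762 0.1439 0.055 ] yaw 80.05 F [-2.21  0.79  0.04] T [0.094 0.281 0.01 ] op 0.0425 q6 -71.2
```

jog_arm(rows=[{"jaw":0.5,"tx":0,"ty":0,"tz":0,"twist":3},{"jaw":0.5,"tx":0,"ty":0,"tz":0,"twist":6},{"jaw":0.5,"tx":0,"ty":0,"tz":0,"twist":9},{"jaw":0.5,"tx":0,"ty":0,"tz":0,"twist":12},{"jaw":0.5,"tx":0,"ty":0,"tz":0,"twist":15},{"jaw":0.5,"tx":0,"ty":0,"tz":0,"twist":15}])

```text
clock: 21.25
tcp_pos: [0.576, 0.144, 0.0546]
eef_rot: [[-0.907, 0.421, -0.001], [0.421, 0.907, 0.0], [0.001, -0.0, -1.0]]
ft_force: [-2.0, 1.9, -0.3]
opening: 0.0429
```

```bash
python3 -c "
from h import *
st()"
```

```text
t=21.25 pos [0.576  0.144  0.0546] yaw 65.09 F [-2.    1.91 -0.3 ] T [0.251 0.492 0.064] op 0.0429 q6 -56.3
```

jog_arm(rows=[{"jaw":0.5,"tx":0,"ty":0,"tz":0,"twist":3},{"jaw":0.5,"tx":0,"ty":0,"tz":0,"twist":6},{"jaw":0.5,"tx":0,"ty":0,"tz":0,"twist":9},{"jaw":0.5,"tx":0,"ty":0,"tz":0,"twist":12},{"jaw":0.5,"tx":0,"ty":0,"tz":0,"twist":15},{"jaw":0.5,"tx":0,"ty":0,"tz":0,"twist":15}])

```text
clock: 22.0
tcp_pos: [0.5753, 0.1446, 0.0543]
eef_rot: [[-0.767, 0.642, -0.003], [0.642, 0.767, 0.001], [0.003, -0.001, -1.0]]
ft_force: [-4.1, 4.5, -0.6]
opening: 0.0426
```

```bash
python3 -c "
from h import *
st()"
```

```text
t=22.00 pos [0.5753 0.1446 0.0543] yaw 50.09 F [-4.06  4.48 -0.61] T [0.585 0.768 0.116] op 0.0426 q6 -41.3
```

The force rose to 6 N, so this screw may be binding. I'll make a small confirming step.

jog_arm(rows=[{"jaw":0.5,"tx":0,"ty":0,"tz":0,"twist":2},{"jaw":0.5,"tx":0,"ty":0,"tz":0,"twist":4},{"jaw":0.5,"tx":0,"ty":0,"tz":0,"twist":6},{"jaw":0.5,"tx":0,"ty":0,"tz":0,"twist":6},{"jaw":0.5,"tx":0,"ty":0,"tz":0,"twist":6}])

```text
clock: 22.62
tcp_pos: [0.5751, 0.145, 0.0542]
eef_rot: [[-0.696, 0.718, -0.003], [0.718, 0.696, 0.002], [0.004, -0.001, -1.0]]
ft_force: [-4.3, 5.4, 0.4]
opening: 0.0428
```

```bash
python3 -c "
from h import *
st()"
```

```text
t=22.62 pos [0.5751 0.145  0.0542] yaw 44.11 F [-4.28  5.41  0.39] T [0.846 0.781 0.161] op 0.0428 q6 -35.3
```

The torque is climbing (0.06 → 0.12 → 0.16 N·m, against a steady 0.05 or so on the left), so the middle screw is crossed. I'll release it, lift, go round to the other side and turn it back out.

jog_arm(rows=[{"jaw":0.5,"tx":0,"ty":0,"tz":0,"twist":-8},{"jaw":0.5,"tx":0,"ty":0,"tz":0,"twist":-16},{"jaw":0.5,"tx":0,"ty":0,"tz":-20,"twist":-16},{"jaw":0.5,"tx":0,"ty":0,"tz":-40,"twist":-10},{"jaw":0.5,"tx":0,"ty":0,"tz":-42,"twist":0},{"jaw":0.5,"tx":0,"ty":0,"tz":-42,"twist":10.5},{"jaw":0.5,"tx":0,"ty":0,"tz":-42,"twist":21},{"jaw":0.5,"tx":0,"ty":0,"tz":-42,"twist":31.5},{"jaw":0.5,"tx":0,"ty":0,"tz":-42,"twist":42},{"jaw":0.5,"tx":0,"ty":0,"tz":-42,"twist":52.5},{"jaw":0.5,"tx":0,"ty":0,"tz":-42,"twist":63},{"jaw":0.5,"tx":0,"ty":0,"tz":-42,"twist":73.5}])

```text
clock: 24.12
tcp_pos: [0.5778, 0.1437, 0.0992]
eef_rot: [[0.499, 0.866, 0.004], [0.866, -0.499, 0.0], [0.002, 0.003, -1.0]]
ft_force: [-0.2, -0.7, -0.3]
opening: 0.0429
```

```bash
python3 -c "
from h import *
st();go(.5766,.144,.0545,-55)"
```

```text
t=24.12 pos [0.5778 0.1437 0.0992] yaw -29.95 F [-0.19 -0.75 -0.35] T [-0.009 -0.01   0.047] op 0.0429 q6 38.8
t=24.12 shift [-0.4 -1.4 44.7] yaw now -29.95 twist 25.0 q6 38.8 q1 8.8
```

jog_arm(rows=[{"jaw":0.5,"tx":0,"ty":-0.7,"tz":0,"twist":10},{"jaw":0.5,"tx":0,"ty":-0.7,"tz":0,"twist":20},{"jaw":0.5,"tx":0,"ty":-0.7,"tz":5,"twist":23},{"jaw":0.5,"tx":0,"ty":-0.7,"tz":15,"twist":23},{"jaw":0.5,"tx":0,"ty":-0.7,"tz":25,"twist":23},{"jaw":0.5,"tx":0,"ty":-0.7,"tz":35,"twist":23},{"jaw":0.5,"tx":0,"ty":-0.7,"tz":42,"twist":23},{"jaw":0.5,"tx":0,"ty":-0.7,"tz":43,"twist":23}])

```text
clock: 25.12
tcp_pos: [0.5753, 0.144, 0.0528]
eef_rot: [[0.793, 0.609, -0.002], [0.609, -0.793, -0.0], [-0.001, -0.001, -1.0]]
ft_force: [-0.2, 0.6, 0.8]
opening: 0.0429
```

```bash
python3 -c "
from h import *
st()"
```

```text
t=25.12 pos [0.5753 0.144  0.0528] yaw -52.49 F [-0.22  0.58  0.79] T [-0.004  0.019  0.021] op 0.0429 q6 61.4
```

jog_arm(rows=[{"jaw":0.5,"tx":0,"ty":0,"tz":-2,"twist":-9},{"jaw":0.5,"tx":0,"ty":0,"tz":-2,"twist":-17},{"jaw":0.5,"tx":0,"ty":0,"tz":-2,"twist":-23},{"jaw":0.5,"tx":0,"ty":0,"tz":-2,"twist":-29},{"jaw":0.5,"tx":0,"ty":0,"tz":-2,"twist":-36},{"jaw":0.5,"tx":0,"ty":0,"tz":-2,"twist":-43},{"jaw":0.5,"tx":0,"ty":0,"tz":-2,"twist":-50},{"jaw":0.5,"tx":0,"ty":0,"tz":-2,"twist":-57},{"jaw":0.5,"tx":0,"ty":0,"tz":-2,"twist":-64},{"jaw":0.5,"tx":0,"ty":0,"tz":-2,"twist":-71},{"jaw":0.5,"tx":0,"ty":0,"tz":-2,"twist":-78},{"jaw":0.5,"tx":0,"ty":0,"tz":-2,"twist":-78}])

```text
clock: 26.62
tcp_pos: [0.576, 0.1444, 0.0562]
eef_rot: [[-0.429, 0.903, 0.0], [0.903, 0.429, 0.0], [0.0, 0.0, -1.0]]
ft_force: [-1.0, 0.8, 1.6]
opening: 0.0427
```

```bash
python3 -c "
from h import *
st()"
```

```text
t=26.62 pos [0.576  0.1444 0.0562] yaw 25.43 F [-1.05  0.81  1.64] T [ 0.188  0.151 -0.068] op 0.0427 q6 -16.6
```

jog_arm(rows=[{"jaw":0.5,"tx":0,"ty":0,"tz":0,"twist":-3},{"jaw":0.5,"tx":0,"ty":0,"tz":0,"twist":-6},{"jaw":0.5,"tx":0,"ty":0,"tz":0,"twist":-9},{"jaw":0.5,"tx":0,"ty":0,"tz":0,"twist":-12},{"jaw":0.5,"tx":0,"ty":0,"tz":0,"twist":-12}])

```text
clock: 27.25
tcp_pos: [0.5759, 0.1442, 0.056]
eef_rot: [[-0.607, 0.795, -0.0], [0.795, 0.607, 0.0], [0.0, -0.0, -1.0]]
ft_force: [-1.0, 0.5, 1.3]
opening: 0.0428
```

```bash
python3 -c "
from h import *
st()"
```

```text
t=27.25 pos [0.5759 0.1442 0.056 ] yaw 37.38 F [-1.03  0.51  1.25] T [0.119 0.263 0.026] op 0.0428 q6 -28.5
```

jog_arm(rows=[{"jaw":0.5,"tx":0,"ty":0,"tz":0,"twist":-3},{"jaw":0.5,"tx":0,"ty":0,"tz":0,"twist":-6},{"jaw":0.5,"tx":0,"ty":0,"tz":0,"twist":-8},{"jaw":0.5,"tx":0,"ty":0,"tz":0,"twist":-10},{"jaw":0.5,"tx":0,"ty":0,"tz":0,"twist":-10}])

```text
clock: 27.88
tcp_pos: [0.5759, 0.144, 0.0558]
eef_rot: [[-0.737, 0.676, 0.0], [0.676, 0.737, -0.0], [-0.0, -0.0, -1.0]]
ft_force: [-1.1, 0.9, 1.6]
opening: 0.0429
```

```bash
python3 -c "
from h import *
st()"
```

```text
t=27.88 pos [0.5759 0.144  0.0558] yaw 47.49 F [-1.14  0.9   1.58] T [ 0.068  0.24  -0.078] op 0.0429 q6 -38.6
```

jog_arm(rows=[{"jaw":0.5,"tx":0,"ty":0,"tz":0,"twist":-3},{"jaw":0.5,"tx":0,"ty":0,"tz":0,"twist":-6},{"jaw":0.5,"tx":0,"ty":0,"tz":0,"twist":-8},{"jaw":0.5,"tx":0,"ty":0,"tz":0,"twist":-10},{"jaw":0.5,"tx":0,"ty":0,"tz":0,"twist":-10}])

```text
clock: 28.5
tcp_pos: [0.576, 0.1441, 0.056]
eef_rot: [[-0.842, 0.539, -0.0], [0.539, 0.842, 0.001], [0.0, 0.0, -1.0]]
ft_force: [-3.2, 0.5, 3.4]
opening: 0.0428
```

```bash
python3 -c "
from h import *
st()"
```

```text
t=28.50 pos [0.576  0.1441 0.056 ] yaw 57.39 F [-3.16  0.48  3.35] T [-0.014  0.432 -1.28 ] op 0.0428 q6 -48.6
```

The middle screw is at its back-out stop after about 40° from where it started. I'll release it and move to the right screw.

jog_arm(rows=[{"jaw":0.5,"tx":0,"ty":0,"tz":0,"twist":8},{"jaw":0.5,"tx":0,"ty":0,"tz":0,"twist":16},{"jaw":0.5,"tx":0,"ty":0,"tz":-15,"twist":18},{"jaw":0.5,"tx":0,"ty":0,"tz":-45,"twist":14},{"jaw":0.6,"tx":0,"ty":0,"tz":-58,"twist":4},{"jaw":0.6,"tx":0,"ty":0,"tz":-58,"twist":-6},{"jaw":0.6,"tx":0,"ty":0,"tz":-58,"twist":-16.5},{"jaw":0.6,"tx":0,"ty":0,"tz":-58,"twist":-27},{"jaw":0.6,"tx":0,"ty":0,"tz":-58,"twist":-37},{"jaw":0.6,"tx":0,"ty":0,"tz":-58,"twist":-47},{"jaw":0.6,"tx":0,"ty":0,"tz":-58,"twist":-57},{"jaw":0.6,"tx":0,"ty":0,"tz":-58,"twist":-57}])

```text
clock: 30.0
tcp_pos: [0.5764, 0.1441, 0.1148]
eef_rot: [[-0.91, -0.415, 0.002], [-0.415, 0.91, -0.0], [-0.002, -0.001, -1.0]]
ft_force: [0.5, 0.4, -0.9]
opening: 0.0514
```

```bash
python3 -c "
from h import *
st();go(.5753,.0337,.09,160)"
```

```text
t=30.00 pos [0.5764 0.1441 0.1148] yaw 114.52 F [ 0.5   0.44 -0.9 ] T [ 0.051 -0.012 -0.007] op 0.0514 q6 -105.6
t=30.00 shift [ 46.9 -99.9  24.9] yaw now 114.52 twist -45.5 q6 -105.6 q1 8.9
```

jog_arm(rows=[{"jaw":0.6,"tx":10,"ty":-22,"tz":0,"twist":-9},{"jaw":0.6,"tx":20,"ty":-44,"tz":0,"twist":-18},{"jaw":0.6,"tx":30,"ty":-66,"tz":0,"twist":-27},{"jaw":0.6,"tx":40,"ty":-86,"tz":0,"twist":-36},{"jaw":0.6,"tx":46.9,"ty":-99.9,"tz":0,"twist":-44},{"jaw":0.6,"tx":46.9,"ty":-99.9,"tz":10,"twist":-45.5},{"jaw":0.6,"tx":46.9,"ty":-99.9,"tz":25,"twist":-45.5},{"jaw":0.6,"tx":46.9,"ty":-99.9,"tz":30,"twist":-45.5},{"jaw":0.6,"tx":46.9,"ty":-99.9,"tz":30,"twist":-45.5}])

```text
clock: 31.12
tcp_pos: [0.5739, 0.0343, 0.0826]
eef_rot: [[-0.342, -0.94, -0.002], [-0.94, 0.342, 0.0], [0.001, 0.002, -1.0]]
ft_force: [-0.9, -0.0, -0.3]
opening: 0.0511
```

```bash
python3 -c "
from h import *
st();go(.5753,.0337,.0545,160)"
```

```text
t=31.12 pos [0.5739 0.0343 0.0826] yaw 160.01 F [-0.92 -0.01 -0.26] T [ 0.003 -0.003 -0.01 ] op 0.0511 q6 -161.9
t=31.12 shift [ 0.1 -1.5 28.1] yaw now 160.01 twist 0.0 q6 -161.9 q1 -1.9
```

jog_arm(rows=[{"jaw":0.6,"tx":0,"ty":-1,"tz":6,"twist":0},{"jaw":0.6,"tx":0,"ty":-1,"tz":14,"twist":0},{"jaw":0.6,"tx":0,"ty":-1,"tz":21,"twist":0},{"jaw":0.6,"tx":0,"ty":-1,"tz":26,"twist":0},{"jaw":0.6,"tx":0,"ty":-1,"tz":28,"twist":0},{"jaw":0.6,"tx":0,"ty":-1,"tz":28,"twist":0}])

```text
clock: 31.88
tcp_pos: [0.5756, 0.0334, 0.0557]
eef_rot: [[-0.342, -0.94, -0.0], [-0.94, 0.342, -0.0], [0.0, 0.0, -1.0]]
ft_force: [0.2, 0.8, 0.4]
opening: 0.0511
```

```bash
python3 -c "
from h import *
st();go(.5753,.0337,.0545,160)"
```

```text
t=31.88 pos [0.5756 0.0334 0.0557] yaw 160.01 F [0.16 0.76 0.36] T [-0.004 -0.015 -0.052] op 0.0511 q6 -162.0
t=31.88 shift [-0.2  0.4  1.2] yaw now 160.01 twist 0.0 q6 -162.0 q1 -2.0
```

Contact is expected after about 11°. I'll turn 24°.

jog_arm(rows=[{"jaw":0.6,"tx":0,"ty":0,"tz":0.5,"twist":4},{"jaw":0.6,"tx":0,"ty":0,"tz":0.5,"twist":8},{"jaw":0.6,"tx":0,"ty":0,"tz":0.5,"twist":12},{"jaw":0.6,"tx":0,"ty":0,"tz":0.5,"twist":15},{"jaw":0.6,"tx":0,"ty":0,"tz":0.5,"twist":18},{"jaw":0.6,"tx":0,"ty":0,"tz":0.5,"twist":21},{"jaw":0.6,"tx":0,"ty":0,"tz":0.5,"twist":24},{"jaw":0.6,"tx":0,"ty":0,"tz":0.5,"twist":24}])

```text
clock: 32.88
tcp_pos: [0.5754, 0.0332, 0.0554]
eef_rot: [[-0.694, -0.72, -0.0], [-0.72, 0.694, -0.0], [0.001, 0.0, -1.0]]
ft_force: [-0.2, -1.2, 0.1]
opening: 0.051
```

```bash
python3 -c "
from h import *
st()"
```

```text
t=32.88 pos [0.5754 0.0332 0.0554] yaw 136.05 F [-0.18 -1.19  0.06] T [-0.154  0.241  0.042] op 0.0510 q6 -138.1
```

jog_arm(rows=[{"jaw":0.6,"tx":0,"ty":0,"tz":0,"twist":3},{"jaw":0.6,"tx":0,"ty":0,"tz":0,"twist":6},{"jaw":0.6,"tx":0,"ty":0,"tz":0,"twist":9},{"jaw":0.6,"tx":0,"ty":0,"tz":0,"twist":12},{"jaw":0.6,"tx":0,"ty":0,"tz":0,"twist":15},{"jaw":0.6,"tx":0,"ty":0,"tz":0,"twist":15}])

```text
clock: 33.62
tcp_pos: [0.5752, 0.0333, 0.0551]
eef_rot: [[-0.856, -0.516, -0.001], [-0.516, 0.856, -0.0], [0.001, 0.0, -1.0]]
ft_force: [-0.8, -0.8, -1.3]
opening: 0.0511
```

```bash
python3 -c "
from h import *
st()"
```

```text
t=33.62 pos [0.5752 0.0333 0.0551] yaw 121.09 F [-0.82 -0.75 -1.33] T [-0.162  0.269  0.053] op 0.0511 q6 -123.1
```

jog_arm(rows=[{"jaw":0.6,"tx":0,"ty":0,"tz":0,"twist":3},{"jaw":0.6,"tx":0,"ty":0,"tz":0,"twist":6},{"jaw":0.6,"tx":0,"ty":0,"tz":0,"twist":9},{"jaw":0.6,"tx":0,"ty":0,"tz":0,"twist":12},{"jaw":0.6,"tx":0,"ty":0,"tz":0,"twist":15},{"jaw":0.6,"tx":0,"ty":0,"tz":0,"twist":15}])

```text
clock: 34.38
tcp_pos: [0.5753, 0.0335, 0.0551]
eef_rot: [[-0.961, -0.277, -0.001], [-0.277, 0.961, 0.0], [0.0, 0.0, -1.0]]
ft_force: [-1.2, 0.3, -1.3]
opening: 0.0508
```

```bash
python3 -c "
from h import *
st()"
```

```text
t=34.38 pos [0.5753 0.0335 0.0551] yaw 106.10 F [-1.2   0.33 -1.29] T [-0.059  0.289  0.017] op 0.0508 q6 -108.1
```

jog_arm(rows=[{"jaw":0.6,"tx":0,"ty":0,"tz":0,"twist":3},{"jaw":0.6,"tx":0,"ty":0,"tz":0,"twist":6},{"jaw":0.6,"tx":0,"ty":0,"tz":0,"twist":9},{"jaw":0.6,"tx":0,"ty":0,"tz":0,"twist":12},{"jaw":0.6,"tx":0,"ty":0,"tz":0,"twist":15},{"jaw":0.6,"tx":0,"ty":0,"tz":0,"twist":18},{"jaw":0.6,"tx":0,"ty":0,"tz":0,"twist":18}])

```text
clock: 35.25
tcp_pos: [0.5755, 0.0336, 0.0553]
eef_rot: [[-0.999, 0.033, -0.0], [0.033, 0.999, 0.0], [0.0, 0.0, -1.0]]
ft_force: [-0.8, 1.1, -0.5]
opening: 0.0512
```

```bash
python3 -c "
from h import *
st()"
```

```text
t=35.25 pos [0.5755 0.0336 0.0553] yaw 88.12 F [-0.83  1.13 -0.53] T [0.035 0.248 0.078] op 0.0512 q6 -90.1
```

jog_arm(rows=[{"jaw":0.6,"tx":0,"ty":0,"tz":0,"twist":3},{"jaw":0.6,"tx":0,"ty":0,"tz":0,"twist":6},{"jaw":0.6,"tx":0,"ty":0,"tz":0,"twist":9},{"jaw":0.6,"tx":0,"ty":0,"tz":0,"twist":12},{"jaw":0.6,"tx":0,"ty":0,"tz":0,"twist":15},{"jaw":0.6,"tx":0,"ty":0,"tz":0,"twist":15}])

```text
clock: 36.0
tcp_pos: [0.5757, 0.0336, 0.0554]
eef_rot: [[-0.957, 0.29, 0.0], [0.29, 0.957, 0.0], [-0.0, 0.0, -1.0]]
ft_force: [-1.4, 1.3, -1.0]
opening: 0.0516
```

```bash
python3 -c "
from h import *
st()"
```

```text
t=36.00 pos [0.5757 0.0336 0.0554] yaw 73.13 F [-1.41  1.27 -1.02] T [0.128 0.228 0.029] op 0.0516 q6 -75.1
```

The push on the right screw has stayed flat over 76° of turn, so its thread is sound. I'll run it down.

jog_arm(rows=[{"jaw":0.6,"tx":0,"ty":0,"tz":0.5,"twist":6},{"jaw":0.6,"tx":0,"ty":0,"tz":0.5,"twist":12},{"jaw":0.6,"tx":0,"ty":0,"tz":0.5,"twist":18},{"jaw":0.6,"tx":0,"ty":0,"tz":0.5,"twist":24},{"jaw":0.6,"tx":0,"ty":0,"tz":0.5,"twist":30},{"jaw":0.6,"tx":0,"ty":0,"tz":0.5,"twist":36},{"jaw":0.6,"tx":0,"ty":0,"tz":0.5,"twist":42},{"jaw":0.6,"tx":0,"ty":0,"tz":0.5,"twist":48},{"jaw":0.6,"tx":0,"ty":0,"tz":0.5,"twist":54},{"jaw":0.6,"tx":0,"ty":0,"tz":0.5,"twist":60},{"jaw":0.6,"tx":0,"ty":0,"tz":0.5,"twist":67},{"jaw":0.6,"tx":0,"ty":0,"tz":0.5,"twist":67}])

```text
clock: 37.5
tcp_pos: [0.5762, 0.0336, 0.0552]
eef_rot: [[-0.108, 0.994, 0.001], [0.994, 0.108, 0.0], [0.0, 0.001, -1.0]]
ft_force: [0.1, 1.4, -1.4]
opening: 0.0514
```

```bash
python3 -c "
from h import *
st()"
```

```text
t=37.50 pos [0.5762 0.0336 0.0552] yaw 6.17 F [ 0.09  1.4  -1.38] T [0.196 0.02  0.079] op 0.0514 q6 -8.2
```

jog_arm(rows=[{"jaw":0.6,"tx":0,"ty":0,"tz":0,"twist":3},{"jaw":0.6,"tx":0,"ty":0,"tz":0,"twist":6},{"jaw":0.6,"tx":0,"ty":0,"tz":0,"twist":9},{"jaw":0.6,"tx":0,"ty":0,"tz":0,"twist":9}])

```text
clock: 38.0
tcp_pos: [0.576, 0.0335, 0.055]
eef_rot: [[0.049, 0.999, 0.001], [0.999, -0.049, 0.0], [0.0, 0.001, -1.0]]
ft_force: [-0.4, 2.0, -1.0]
opening: 0.0508
```

```bash
python3 -c "
from h import *
st()"
```

```text
t=38.00 pos [0.576  0.0335 0.055 ] yaw -2.82 F [-0.42  1.99 -1.05] T [ 0.261 -0.042  0.055] op 0.0508 q6 0.8
```

jog_arm(rows=[{"jaw":0.6,"tx":0,"ty":0,"tz":0,"twist":3},{"jaw":0.6,"tx":0,"ty":0,"tz":0,"twist":6},{"jaw":0.6,"tx":0,"ty":0,"tz":0,"twist":8},{"jaw":0.6,"tx":0,"ty":0,"tz":0,"twist":8}])

```text
clock: 38.5
tcp_pos: [0.5758, 0.0334, 0.0549]
eef_rot: [[0.189, 0.982, 0.001], [0.982, -0.189, 0.0], [0.0, 0.0, -1.0]]
ft_force: [1.5, 1.9, -0.3]
opening: 0.0513
```

```bash
python3 -c "
from h import *
st()"
```

```text
t=38.50 pos [0.5758 0.0334 0.0549] yaw -10.91 F [ 1.46  1.86 -0.3 ] T [ 0.274 -0.115  0.06 ] op 0.0513 q6 8.9
```

jog_arm(rows=[{"jaw":0.6,"tx":0,"ty":0,"tz":0,"twist":2},{"jaw":0.6,"tx":0,"ty":0,"tz":0,"twist":4},{"jaw":0.6,"tx":0,"ty":0,"tz":0,"twist":6},{"jaw":0.6,"tx":0,"ty":0,"tz":0,"twist":8},{"jaw":0.6,"tx":0,"ty":0,"tz":0,"twist":8}])

```text
clock: 39.12
tcp_pos: [0.5758, 0.0337, 0.0548]
eef_rot: [[0.325, 0.946, 0.001], [0.946, -0.325, 0.0], [0.001, 0.001, -1.0]]
ft_force: [2.6, 2.6, -2.9]
opening: 0.0513
```

```bash
python3 -c "
from h import *
st()"
```

```text
t=39.12 pos [0.5758 0.0337 0.0548] yaw -18.98 F [ 2.64  2.63 -2.94] T [ 0.639 -0.429  0.377] op 0.0513 q6 17.0
```

jog_arm(rows=[{"jaw":0.6,"tx":0,"ty":0,"tz":0,"twist":1.5},{"jaw":0.6,"tx":0,"ty":0,"tz":0,"twist":1.5},{"jaw":0.6,"tx":0,"ty":0,"tz":0,"twist":1.5}])

```text
clock: 39.5
tcp_pos: [0.5759, 0.0337, 0.0549]
eef_rot: [[0.349, 0.937, 0.001], [0.937, -0.349, 0.0], [0.0, 0.001, -1.0]]
ft_force: [2.9, 5.6, -3.7]
opening: 0.051
```

```bash
python3 -c "
from h import *
st()"
```

```text
t=39.50 pos [0.5759 0.0337 0.0549] yaw -20.45 F [ 2.86  5.64 -3.66] T [ 0.733 -0.458  0.542] op 0.0510 q6 18.5
```

The right screw is home, with a stiff torque rise to 0.54 N·m. I'll back off, lift and retract for a clear look.

jog_arm(rows=[{"jaw":0.6,"tx":0,"ty":0,"tz":0,"twist":-8},{"jaw":0.6,"tx":0,"ty":0,"tz":0,"twist":-18},{"jaw":0.6,"tx":0,"ty":0,"tz":-15,"twist":-22},{"jaw":0.6,"tx":0,"ty":0,"tz":-50,"twist":-22},{"jaw":0.6,"tx":0,"ty":0,"tz":-95,"twist":-22},{"jaw":0.6,"tx":-30,"ty":-45,"tz":-125,"twist":-22},{"jaw":0.6,"tx":-50,"ty":-90,"tz":-135,"twist":-22},{"jaw":0.6,"tx":-65,"ty":-130,"tz":-140,"twist":-22},{"jaw":0.6,"tx":-75,"ty":-165,"tz":-140,"twist":-22},{"jaw":0.6,"tx":-85,"ty":-190,"tz":-140,"twist":-22},{"jaw":0.6,"tx":-85,"ty":-190,"tz":-140,"twist":-22}])

```text
clock: 40.88
tcp_pos: [0.3669, 0.0198, 0.1949]
eef_rot: [[-0.025, 1.0, 0.001], [1.0, 0.025, -0.001], [-0.001, 0.001, -1.0]]
ft_force: [0.0, -0.1, -0.7]
opening: 0.0513
```

```bash
python3 -c "
from h import *
st();p,_=snap('top','top5');cv2.imwrite('pics/c5.png',cv2.resize(p[172:262,207:363],None,fx=5,fy=5,interpolation=cv2.INTER_CUBIC))"
```

```text
t=40.88 pos [0.3669 0.0198 0.1949] yaw 1.42 F [ 0.03 -0.07 -0.72] T [ 0.038 -0.043 -0.012] op 0.0513 q6 -6.7
```

View pics/c5.png

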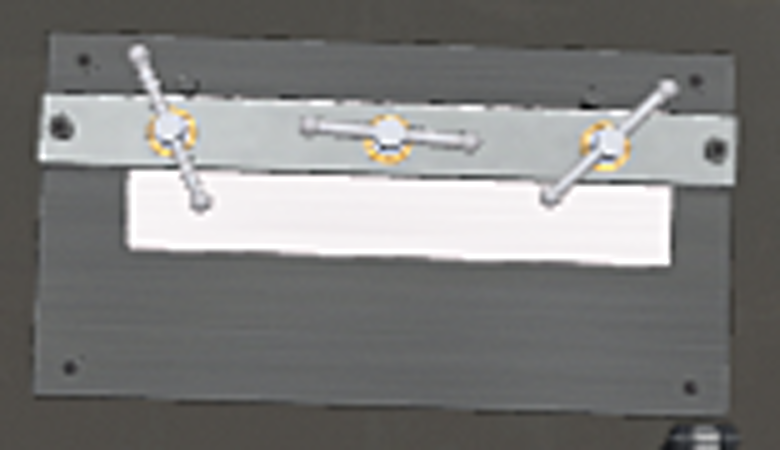

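The view is clear. The plate's front edge runs (128,249)–(670,266), flush. The left bar (138,50)–(201,203) and right bar (670,88)–(548,197) have turned about 160° clockwise. The middle bar (308,126)–(474,143) is about 30° anticlockwise of its start, i.e. fully out. Next I'll check handle depth and the surroundings.

```bash
python3 - <<'E'
from h import *
a=np.load('top0.npz');b=np.load('top5.npz'); T=np.array(calibration('top')['cam_to_world'])
for n,(x,y) in dict(L=(168,128),M=(390,135),R=(610,142)).items():
    u,v=int(207+x/5),int(172+y/5); o,d=ray('top',u,v)
    print(n,[round(1e3*(o+d*np.median(k['d'][v-1:v+2,u-1:u+2]))[2],1) for k in(a,b)])
df=(cv2.absdiff(a['p'],b['p']).max(2)>40).astype(np.uint8)
for s in cv2.connectedComponentsWithStats(df)[2][1:]:
    if s[4]>6: print(s)
E
```

```text
L [np.float64(77.0), np.float64(71.5)]
M [np.float64(79.7), np.float64(80.4)]
R [np.float64(77.1), np.float64(73.8)]
[233 179  19  17  88]
[261 187  21   9  43]
[321 188  24  14  75]
[291 193  21   1  21]
[267 195  16   5  28]
[ 231  197  111   42 1903]
[287 197   8  10  21]
[291 199   7   2   9]
[295 201   8   2   8]
[313 201  18  13  64]
[295 207   5   4  16]
[339 257  15  16 112]
[ 321  274   83  146 4937]
[401 284   2   4   8]
[403 302   1   8   8]
[   0  322  140   98 4878]
[402 324   1   7   7]
[401 345   1   9   9]
[   0  351   35   69 1404]
[322 389  15  19 110]
[332 405  36  15 384]
```

```bash
python3 - <<'E'
from h import *
D=np.median([snapshot('top')[1] for _ in range(9)],0)
def zz(D,x,y):
    u,v=int(round(207+x/5)),int(round(172+y/5)); o,d=ray('top',u,v); return 1e3*(o[2]+d[2]*D[v-1:v+2,u-1:u+2]).max()
for n,q in dict(L=(168,126),M=(390,133),R=(610,140)).items(): print(n,round(zz(D,*q),1),round(zz(np.load('top0.npz')['d'],*q),1))
E
```

```text
L 73.5 82.1
M 81.2 81.4
R 73.3 78.4
```

The left and right hubs sit at the same height, about 7.8 mm below the middle one (7.3 mm expected between home and fully out). I'll hand in.

```bash
python3 -c "
from h import *
st();print(finish_job())"
```

```text
t=41.38 pos [0.3681 0.0203 0.1947] yaw 1.50 F [ 0.5  -0.78  0.01] T [-0.004  0.004 -0.025] op 0.0511 q6 -6.7
the job is handed in; nothing more can be done
None
```

The plate is flush against both stop pins, and the left and right clamp screws are run down to their hard stops. The middle screw's thread is crossed, so I turned it back out for the fitter. I handed the job in at 41.4 s of the 72 s allowed.

- **Plate:** I pushed it back until it stopped moving at 20 N. In the last picture its front edge matched the predicted flush line to within about 1 mm.
- **Left and right screws:** the push stayed light the whole way, then rose sharply at the stop, after about 160° of turn each. In the final depth check both hubs stood 7.8 mm below the middle one (7.3 mm expected between home and fully out).
- **Middle screw:** the push climbed steadily to about 7 N at the fingers within the first quarter turn, so I stopped there. It went back out to its stop about 30° beyond where it started.
- **Tools:** the before-and-after pictures showed changes only at the fixture and the arm, so the tools were not moved.

**Less certain:**
- **Torque at the stops:** I pressed harder than needed: about 0.9 N·m on the left screw going home and 1.3 N·m on the middle one at its back-out stop. The middle figure is more than 20 N at 30 mm, but it was in the turning-out direction, not against the crossed thread.
- **Depth reading:** a first single reading showed the right hub only 3.3 mm lower, about half of what was expected. The median of nine pictures gave the consistent figure above.

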